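Put the step block away and shut the kit drawer

ROBOT

A 6-joint arm with a two-finger parallel gripper is mounted at the origin on the work surface. World frame = base frame: x ahead of the robot, y to its left, z up, the work surface at z = 0. Lengths are in mm, angles in rad, forces in N, time in s.
With the tool pointing down it reaches from about 350 to 775 mm from the base axis. Payload 7.3 kg.
Tool frame: the origin (TCP) lies midway between the tips of the shut fingers; the grasp point (between the pads) lies 19 mm behind it; z points along the fingers, y is the line along which they close (so a half turn about z gives the same grasp; the last joint's range is limited). The gripper opens to 92 mm and grips with 3 to 60 N. Pads are 19 mm wide; open, the fingers measure 130 mm over their backs; the gripper's body (75 mm by 190 mm) begins 47 mm behind the grasp point.
Start: joints at [1.043, 0.342, 1.524, -0, 1.275, -0.146], TCP at [195.598, 487.223, 226.741] pointing down, gripper open.
Joint ranges: [-2.53, 2.53], [-0.77, 2.02], [0.04, 2.7], [-1, 4.14], [0.28, 2.66], [-3.11, 3.11]. Speed limits (rad/s): [2.57, 2.57, 3.14, 3.14, 3.14, 3.14].

INTERFACE

Orientations are given as [roll, pitch, yaw] about the fixed x, y, z axes, in that order (R = Rz(yaw) Ry(pitch) Rx(roll)).
In Python, from plant import bot gives the robot as it stands.
- The arm moves only by the tool servo_tool, never from a script. Its argument "deltas" is a list of rows, each a list of 2 entries, a list of its own where there are three numbers: the shift along the tool's x, y, z in m, then the turn, a rotation vector about the tool's x, y, z in degrees. A call has 1 to 20 rows; each row shifts and turns the commanded pose from where the row before left it, along the tool's axes as they then stand; what a row does not reach is not made up. A row lasts 1/8 s, in which the tool goes at most 62.5 mm and 10.7 degrees, less where a joint would pass 70% of its speed; a pose out of reach is approached as far as the arm can. A call with a gripper value outside its range is refused whole. "fingers" is the opening, from 0 (shut) to 1 (fully open), set as the call begins (left out, the last holds). The fingers move at their own pace and stop on an object; the grip force is fixed at half the most. Time passes only in rows, so rows that do not move let the fingers close. It gives the time, the measured TCP pose, the force, the opening and the grip force at its end, in the units of the state.
- bot.get_obs(): the state, without advancing time (a new reading comes with each control period).
- bot.capture(name): name is "scene" or "top" or "wrist"; returns the picture (420x560x3 uint8, red, green, blue); there is no depth.
- bot.camera_model(name): a dict with "mtx" (3x3 intrinsics, pixels), "xyz" and "rotation" of the camera in the world. Camera axes: x right, y down, z forward; pixel columns grow to the right and rows downward; lengths in mm; the calibration is good to about 2 mm. The wrist camera is an equidistant fisheye: a pixel r from the principal point sees the ray r / f radians off the axis. A picture is of the moment at which its call begins: read the wrist's pose just before it. camera_model takes no time and is no camera call; for the wrist camera it gives the pose at the moment of the call.
- bot.close_job(): hands the job in; it is judged then, once.
The state is a dict: "time": time; "joint_positions": joint angles; "dq": joint speeds; "tau": joint torques, N m; "tool_pos": TCP position; "tcp_rot": TCP orientation; "contact_force": force on the tool from outside, world axes, zero at the start; "moment": the same for the moment, N m; "grip_width": finger opening in mm; "finger_force": force on a finger pad.
Only numpy, scipy, OpenCV 4.12 (cv2) and the standard library are available. Lean on these libraries where they do the work, as an engineer would, in place of code of your own. Each camera call takes 0.05 s, during which the arm holds its last target. There are 200 camera calls.

TASK

Fold both flaps of the small carton right back out of the way and leave them open, so that the steel step block inside is laid bare. Take the block out and set it down, without dropping it, flat and steps up on the floor of the front compartment of the open kit drawer; then push the drawer fully home until it clicks past its catch and stays shut. Leave everything else on the bench where it is.

Things in the scene. Friction and masses are not known exactly. Their poses are not given: they have to be found in the camera images.
- carton: Plain cardboard carton fixed to the bench, 158 x 138 mm and 60 mm high, walls and floor 4 mm. Origin: centre of its underside. x along its long side; the two long flaps hang on its +y and -y rims. The end flaps already hang down outside.
- flap_left (a joint): Flap hinged on the carton's +y rim, 152 mm along x, 50 mm wide, 3 mm thick. 0 = level over the mouth, 1.57 = upright, 2.9 = folded right back outside (stop). It starts ajar, stays where it is left, and binds if its edge is pushed outwards without being lifted along its arc.
- flap_right (a joint): The same flap on the carton's -y rim; same values.
- flap_left_edge (a point): Middle of the free edge of the left flap (50 mm from the hinge).
- flap_right_edge (a point): Middle of the free edge of the right flap.
- flap_left_hinge (a point): Middle of the left flap's hinge line, 67 mm to +y of the carton's centre, 60 mm above its underside.
- flap_right_hinge (a point): Middle of the right flap's hinge line, 67 mm to -y, 60 mm above the carton's underside.
- step_block: Steel step block (thickness standard), 100 mm along its x, 40 mm wide along y, four 25 mm steps 12, 18, 24, 30 mm high rising towards +x; about 0.6 kg, balanced 9 mm to +x of the middle. Lies in the carton. Origin: centre of its underside, z up.
- kit_unit: Low grey drawer unit fixed to the bench, 260 mm deep (x), 240 wide (y), 90 high. Origin: centre of its underside. Its front face looks to its own -x.
- drawer (a joint): The unit's only drawer: opening in m, 0 = fully home, slides out to the unit's -x, at most 0.19. A sprung catch resists the last 14 mm (peak about 8 N) and past 6 mm pulls it home; it runs stiffly (2 N) otherwise.
- drawer_floor (a point): Centre of the floor of the drawer's front compartment (135 mm along x by 200 mm along y, walls 44 mm high above this floor). Moves with the drawer; axes as the unit's.
- drawer_pull (a point): Middle of the front edge of the drawer's ledge pull: 90 mm wide (y), 12 mm high, standing 18 mm out from the 80 mm high, 15 mm thick drawer front. When shut it is 163 mm to -x of the unit's centre and 60 mm above the bench. Moves with the drawer; axes as the unit's.
- yellow_module: Bystander: yellow module, 60 x 100 x 36 mm, on top of the drawer unit. Origin at its underside.
- gel_bottle: Bystander: upright white bottle, 48 mm wide, 130 mm high. Origin at its underside.
- nylon_stock: Bystander: upright white plastic cylinder, 80 mm wide, 170 mm high, far left.
- transducer: Bystander: small steel cylinder with a black cap, 38 mm wide, 60 mm high, near the robot.
- test_plate: Bystander: aluminium plate 80 x 120 x 12 mm lying near the robot to the right.
- scraper: Bystander: scraper with wooden handle, 165 mm long, 16 mm high, at the right.
- mug: Bystander: white mug, 76 mm wide, 85 mm high, at the left.
Mind the look-alikes: they are no part of the job. Several things have the shape of the carton; the one meant has the colours described above.

How it is judged:
By the outcome, as a careful person would: the job done as asked, in the order asked, and still so for the second after the job is handed in, with the robot touching nothing.
It also fails if it takes over 72 s, if anything falls off the work surface, if the arm or the gripper's body presses on something with over 40 N, if the wrist force passes 120 N, or if a joint passes its speed limit or range.

## Working session

There is one attempt and no reset: what is moved stays moved. The work goes in short steps, Python scripts to look and compute and a tool call to move; the robot and the scene stay as the last step left them, time stands still between calls to the robot, and variables do not carry over. Pictures are saved under pics/ and viewed, at most 10 in all, crops included, and the job is handed in when it is done.

Besides the shell and the picture viewer there is one more tool, called after "Request:" as a command line: name --argument value ..., lists and objects as JSON in quotes. servo_tool: Moves the arm, as the interface text tells. Its arguments: {"type":"object","properties":{"deltas":{"type":"array"},"fingers":{"type":"number"}},"required":["deltas"]}

```bash
mkdir -p pics; ls; python3 - <<'E'
from plant import bot
import cv2, numpy as np
o=bot.get_obs(); print({k:np.round(v,3).tolist() for k,v in o.items()})
for n in("scene","top"):
    m=bot.camera_model(n); print(n,{k:np.round(v,3).tolist() for k,v in m.items()})
    cv2.imwrite(f"pics/{n}0.png",bot.capture(n)[:,:,::-1])
E
```

```text
pics
{'time': 0.0, 'joint_positions': [1.043, 0.343, 1.525, 0.0, 1.275, -0.146], 'dq': [-0.001, 0.001, 0.001, 0.0, -0.001, 0.001], 'tau': [-0.0, -43.122, -24.422, 0.072, 0.056, -0.0], 'tool_pos': [195.375, 486.847, 226.038], 'tcp_rot': [-3.14, -0.0, 2.76], 'contact_force': [0.107, 0.203, -0.738], 'moment': [0.01, 0.019, -0.016], 'finger_force': 0.0, 'grip_width': 92.417}
scene {'mtx': [[449.806, 0.0, 287.516], [0.0, 449.806, 209.806], [0.0, 0.0, 1.0]], 'xyz': [1230.163, -167.333, 1110.264], 'rotation': [-2.524, 0.011, 1.267]}
top {'mtx': [[510.561, 0.0, 285.854], [0.0, 510.561, 207.466], [0.0, 0.0, 1.0]], 'xyz': [406.955, 27.773, 1524.533], 'rotation': [-3.045, -0.015, -1.569]}
```

View pics/scene0.png

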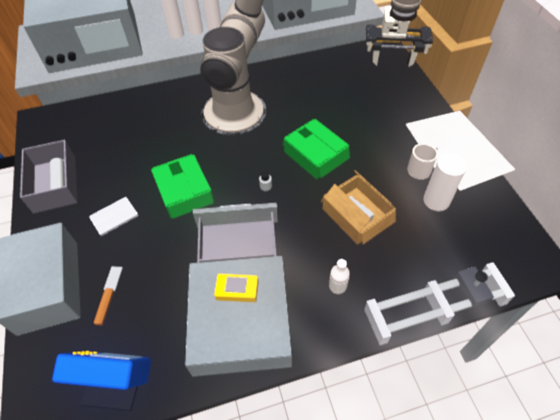

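View pics/top0.png

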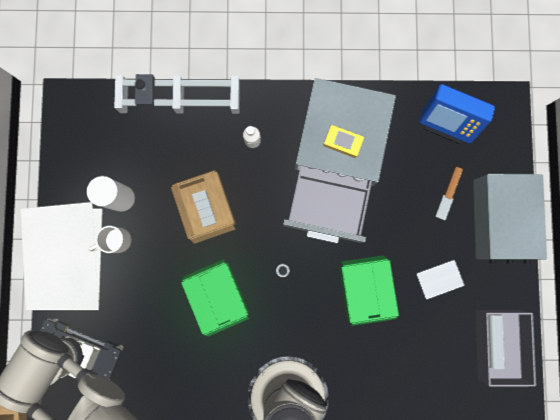

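The candidates with the carton's shape are the brown one at top (203,206) and two green ones at (215,298) and (370,291). The brown one fits, since it is plain cardboard with steel steps showing inside. I'll confirm it in an enlarged crop, with the drawer alongside.

```bash
python3 - <<'E'
import cv2, numpy as np
t=cv2.imread("pics/top0.png"); s=cv2.imread("pics/scene0.png")
a=cv2.resize(t[160:250,160:250],(400,400),interpolation=cv2.INTER_CUBIC)
b=cv2.resize(s[165:255,310:400],(400,400),interpolation=cv2.INTER_CUBIC)
c=cv2.resize(t[70:250,270:400],None,fx=0,fy=0,dsize=(144,200))
cv2.imwrite("pics/crop1.png",np.hstack([a,b]))
E
```

```text
Traceback (most recent call last):
cv2.error: OpenCV(4.12.0) :-1: error: (-5:Bad argument) in function 'resize'
> Overload resolution failed:
>  - argument for resize() given by name ('dsize') and position (2)
>  - argument for resize() given by name ('dsize') and position (2)
```

```bash
python3 - <<'E'
import cv2, numpy as np
t=cv2.imread("pics/top0.png"); s=cv2.imread("pics/scene0.png")
a=cv2.resize(t[160:250,160:250],(400,400),interpolation=cv2.INTER_CUBIC)
b=cv2.resize(s[165:255,310:400],(400,400),interpolation=cv2.INTER_CUBIC)
cv2.imwrite("pics/crop1.png",np.hstack([a,b]))
E
```

```text
(no output)
```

View pics/crop1.png

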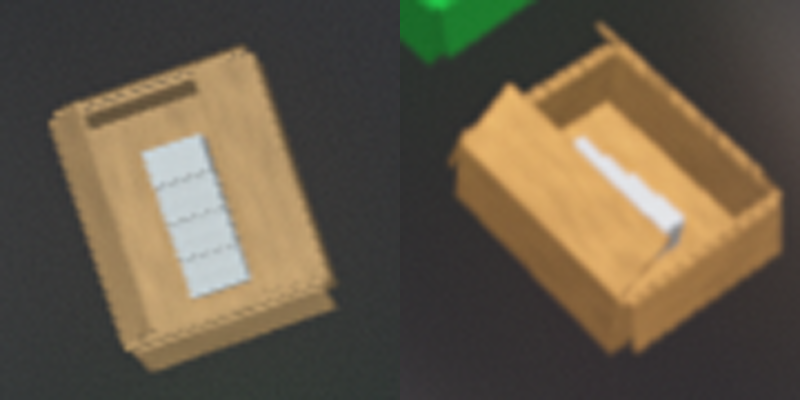

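The crop confirms the brown carton. It is open, with the four-step steel block at crop (195,215), one flap leaning over its -y side, and the other ajar on its +y side. Next I measure the corners.

```bash
cat > h.py <<'E'
from plant import bot
import cv2, numpy as np
from scipy.spatial.transform import Rotation as R
def rot(v): 
    v=np.asarray(v); return v if v.shape==(3,3) else R.from_euler('xyz',v).as_matrix()
def ray(m,uv):
    K=np.array(m["mtx"]); d=(np.array(uv,float)-K[:2,2])/K[0,0]
    return rot(m["rotation"])@np.r_[d,1]
def fray(m,uv):
    K=np.array(m["mtx"]); d=(np.array(uv,float)-K[:2,2]); r=np.hypot(*d); th=r/K[0,0]
    return rot(m["rotation"])@np.r_[d/max(r,1e-9)*np.sin(th),np.cos(th)]
def plane(m,uv,z,f=ray):
    d=f(m,uv); c=np.array(m["xyz"]); return c+d*(z-c[2])/d[2]
def proj(m,p):
    q=rot(m["rotation"]).T@(np.array(p,float)-m["xyz"]); K=np.array(m["mtx"]); return K[:2,2]+K[0,0]*q[:2]/q[2]
E
python3 - <<'E'
from h import *
t=cv2.imread("pics/top0.png"); m=bot.camera_model("top")
hsv=cv2.cvtColor(t,cv2.COLOR_BGR2HSV)
print(plane(m,(320,237),60), proj(m,(0,0,0)))
def rect(mask,zs,name):
    cs,_=cv2.findContours(mask,0,2)
    for c in sorted(cs,key=cv2.contourArea)[-1:]:
        ap=cv2.approxPolyDP(c,3,True)[:,0]; bx=cv2.boxPoints(cv2.minAreaRect(c))
        print(name,cv2.contourArea(c),"poly",ap.tolist(),"box",bx.round(1).tolist())
        for z in zs:
            P=np.array([plane(m,b,z)[:2] for b in bx]); e=np.diff(P,axis=0)
            print(z,P.round(0).tolist(),"c",P.mean(0).round(1),"len",np.hypot(*e.T).round(0),"ang",np.degrees(np.arctan2(e[:,1],e[:,0])).round(1))
def sub(y0,y1,x0,x1,cond):
    M=np.zeros(t.shape[:2],np.uint8); M[y0:y1,x0:x1]=(cond[y0:y1,x0:x1]*255); return M
H,S,V=cv2.split(hsv)
rect(sub(160,250,160,250,(S>70)&(V>75)),(0,60),"carton")
rect(sub(165,245,170,245,(S<60)&(V>140)),(25,),"block")
rect(sub(70,190,285,405,(V>90)&(V<150)&(S<60)),(90,),"unit")
rect(sub(160,250,280,380,(V>110)&(S<60)),(30,80),"drawer")
rect(sub(228,246,300,345,(V>180)&(S<60)),(60,66),"pull")
E
```

```text
[463.4928373  -92.52120714  60.        ] [287.1758026 397.9191667]
carton 3027.5 poly [[214, 170], [171, 187], [187, 237], [194, 243], [235, 228]] box [[169.1999969482422, 184.60000610351562], [216.89999389648438, 168.6999969482422], [236.89999389648438, 228.6999969482422], [189.1999969482422, 244.60000610351562]]
0 [[622.0, 355.0], [671.0, 213.0], [490.0, 151.0], [442.0, 292.0]] c [556.4 252.6] len [150. 191. 149.] ang [ -71.  -161.   108.7]
60 [[614.0, 342.0], [661.0, 206.0], [487.0, 146.0], [441.0, 281.0]] c [550.5 243.7] len [144. 184. 143.] ang [ -71.  -161.   108.7]
block 469.0 poly [[203, 190], [192, 196], [202, 225], [215, 223]] box [[191.3000030517578, 193.89999389648438], [205.10000610351562, 189.3000030517578], [216.1999969482422, 222.60000610351562], [202.39999389648438, 227.1999969482422]]
25 [[591.0, 284.0], [605.0, 244.0], [506.0, 210.0], [493.0, 250.0]] c [548.8 246.8] len [ 43. 104.  42.] ang [ -71.1 -160.9  108.7]
unit 8.0 poly [[364, 179], [367, 188], [367, 181], [371, 181], [370, 189], [372, 181]] box [[362.0, 187.0], [364.1000061035156, 178.5], [372.1000061035156
[... 518 characters left out ...]
0, -36.0], [692.0, -282.0], [432.0, -223.0]] c [ 587.2 -130.6] len [267. 251. 267.] ang [ -11.7 -101.8  167.4]
80 [[479.0, 19.0], [732.0, -34.0], [682.0, -271.0], [431.0, -215.0]] c [ 581.2 -125.3] len [258. 243. 258.] ang [ -11.7 -101.8  167.4]
pull 150.0 poly [[307, 234], [337, 242], [336, 233]] box [[306.5, 239.60000610351562], [307.29998779296875, 230.60000610351562], [337.70001220703125, 233.10000610351562], [337.0, 242.1999969482422]]
60 [[456.0, -54.0], [482.0, -56.0], [475.0, -144.0], [449.0, -141.0]] c [465.3 -98.7] len [26. 88. 26.] ang [ -4.9 -94.6 174.8]
66 [[456.0, -53.0], [481.0, -56.0], [474.0, -143.0], [449.0, -141.0]] c [465.  -98.2] len [26. 87. 26.] ang [ -4.9 -94.6 174.8]
```

Request:
servo_tool --deltas '[[[-0.02,-0.005,-0.02],[0,0,0]],[[-0.04,-0.01,-0.02],[0,0,0]],[[-0.05,-0.01,-0.02],[0,0,0]],[[-0.05,-0.01,-0.02],[0,0,0]],[[-0.05,-0.01,-0.02],[0,0,0]],[[-0.05,-0.01,0],[0,0,0]],[[-0.05,-0.01,0],[0,0,0]],[[-0.05,-0.01,0],[0,0,0]],[[-0.04,-0.01,0],[0,0,0]],[[-0.015,-0.01,0],[0,0,0]],[[0,0,0],[0,0,9.8]],[[0,0,0],[0,0,9.8]],[[0,0,0],[0,0,9.8]],[[0,0,0],[0,0,9.8]],[[0,0,0],[0,0,9.8]],[[0,0,0],[0,0,0]]]' --fingers 0

```text
time: 2.1
tool_pos: [544.5, 244.9, 326.8]
tcp_rot: [-3.141, -0.0, 1.907]
contact_force: [0.1, -0.5, -0.2]
grip_width: 0.7
finger_force: 0.0
```

```bash
python3 - <<'E'
from h import *
o=bot.get_obs(); print(o["time"],o["tool_pos"],o["tcp_rot"])
m=bot.camera_model("wrist"); print(m); im=bot.capture("wrist")[:,:,::-1]
np.savez("w1.npz",**{k:np.array(v) for k,v in m.items() if k in("mtx","xyz","rotation")})
cv2.imwrite("pics/w1.png",im); cv2.imwrite("pics/w1b.png",cv2.resize(im,(800,600),interpolation=cv2.INTER_CUBIC))
for n in("top","scene"): cv2.imwrite(f"pics/{n}1.png",bot.capture(n)[:,:,::-1])
E
```

```text
2.1 [544.53063392 244.87883525 326.76738368] [-3.14120836e+00 -2.87896333e-04  1.90694086e+00]
{'mtx': array([[325.1922621 ,   0.        , 282.42197329],
       [  0.        , 325.1922621 , 213.70368576],
       [  0.        ,   0.        ,   1.        ]]), 'xyz': array([519.62202064, 321.73448425, 484.49317486]), 'rotation': array([2.83634289e+00, 8.72796701e-04, 3.35030794e-01])}
```

View pics/w1b.png

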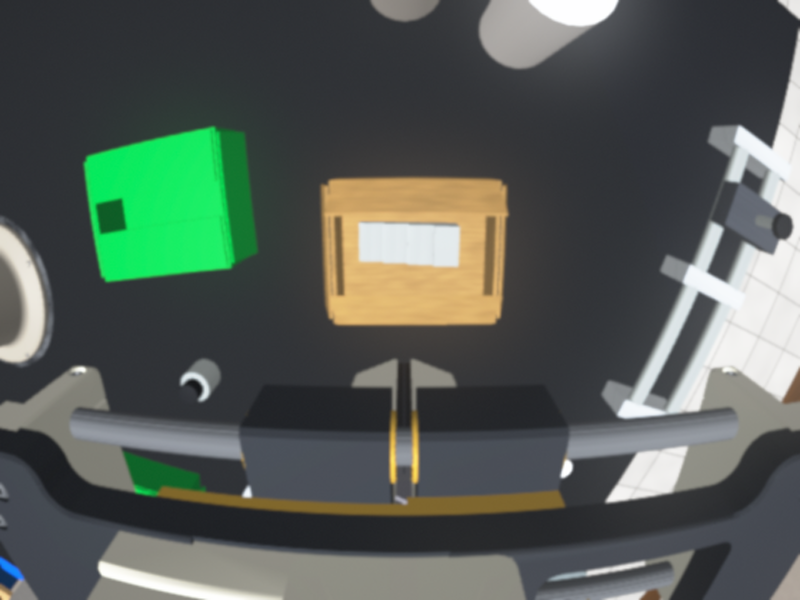

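The wrist view shows the carton at about (415,250), with the left flap strip on top (y≈180-215) and the right flap below (y≈295-325). The block lies uncovered at (410,244). I'll enlarge this to read the flap edges.

```bash
python3 - <<'E'
from h import *
w=cv2.imread("pics/w1.png"); t=cv2.imread("pics/top1.png"); s=cv2.imread("pics/scene1.png")
a=cv2.resize(w[120:232,218:362],(720,560),interpolation=cv2.INTER_LANCZOS4)
cl=cv2.createCLAHE(3,(4,4)); L=cv2.cvtColor(a,cv2.COLOR_BGR2LAB); L[:,:,0]=cl.apply(L[:,:,0]); a=cv2.cvtColor(L,cv2.COLOR_LAB2BGR)
cv2.imwrite("pics/w1c.png",a)
E
```

```text
(no output)
```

View pics/w1c.png

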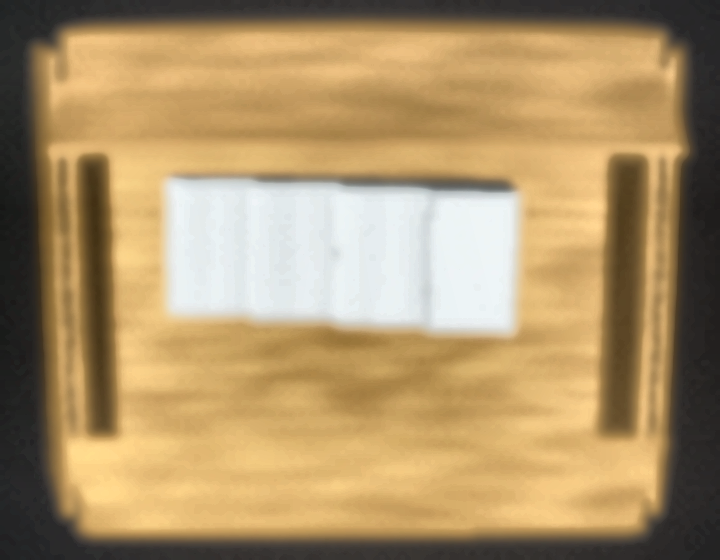

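```bash
python3 - <<'E'
from h import *
d=np.load("w1.npz"); m={k:d[k] for k in d}
px=lambda x,y:(218+x/5,120+y/5)
a=np.radians(19); ex=np.array([np.cos(a),np.sin(a),0]); ey=np.array([-np.sin(a),np.cos(a),0])
loc=lambda p:(p@ex,p@ey)
for n,pts in dict(Lh=[(60,28),(668,28)],Rh=[(78,535),(650,535)],endm=[(62,160),(72,430)],endp=[(662,160),(655,430)]).items():
    P=[plane(m,px(*q),60,fray) for q in pts]; v=P[1]-P[0]
    print(n,[np.round(loc(p),1) for p in P],np.linalg.norm(v).round(1),np.degrees(np.arctan2(v[1],v[0])).round(1))
C=np.array(m["xyz"])
hL=np.mean([loc(plane(m,px(x,28),60,fray))[1] for x in(60,668)]); hR=np.mean([loc(plane(m,px(x,535),60,fray))[1] for x in(78,650)])
for name,h,s,v,xs in(("L",hL,-1,145,(50,686)),("R",hR,1,435,(72,657))):
    for f in np.radians(range(0,100,10)):
        y=h+s*50*np.cos(f); z=60+50*np.sin(f)
        r=[plane(m,px(x,v),z,fray) for x in xs]; yy=np.mean([loc(p)[1] for p in r]); print(name,np.degrees(f).round(),"err y",round(yy-y,1),"len",np.linalg.norm(r[1]-r[0]).round(1))
cx=np.mean([loc(plane(m,px(*q),60,fray))[0] for q in[(62,300),(659,300)]]); cy=(hL+hR)/2
c=cx*ex+cy*ey; print("centre",c, "cx,cy",cx,cy)
b=[(168,177),(165,315),(515,335),(520,187)]; zs=(16,16,34,34)
Q=np.array([plane(m,px(*q),z,fray) for q,z in zip(b,zs)]); print(Q.round(0),"block",Q.mean(0).round(1),loc(Q.mean(0)-c))
for i,j in((0,3),(1,2),(0,1),(3,2)): v=Q[j]-Q[i]; print(np.hypot(*v[:2]).round(1),np.degrees(np.arctan2(v[1],v[0])).round(1))
E
```

```text
Lh [array([527.5, 121.2]), array([686.3, 122.5])] 158.8 19.5
Rh [array([528. , -18.5]), array([688.4, -18. ])] 160.5 19.2
endm [array([527.3,  86.2]), array([527.6,  12.1])] 74.2 -70.8
endp [array([685.9,  87.3]), array([687.8,  12.7])] 74.6 -69.5
L 0.0 err y 19.0 len 168.1
L 10.0 err y 19.2 len 164.6
L 20.0 err y 17.8 len 161.3
L 30.0 err y 14.9 len 158.2
L 40.0 err y 10.7 len 155.3
L 50.0 err y 5.2 len 152.9
L 60.0 err y -1.5 len 150.9
L 70.0 err y -9.0 len 149.5
L 80.0 err y -17.2 len 148.6
L 90.0 err y -25.8 len 148.3
R 0.0 err y -20.8 len 161.0
R 10.0 err y -17.5 len 157.7
R 20.0 err y -12.8 len 154.5
R 30.0 err y -6.8 len 151.5
R 40.0 err y 0.3 len 148.8
R 50.0 err y 8.3 len 146.4
R 60.0 err y 16.9 len 144.5
R 70.0 err y 25.8 len 143.1
R 80.0 err y 34.9 len 142.3
R 90.0 err y 43.8 len 142.0
centre [556.61099608 246.45973974   0.        ] cx,cy 606.5254787944142 51.817447312720105
[[496. 251.  16.]
 [508. 212.  16.]
 [605. 243.  34.]
 [591. 284.  34.]] block [550.2 247.5  25. ] (np.float64(-5.779746632760978), np.float64(3.0574205084323336))
100.0 19.0
101.4 18.1
41.1 -73.2
42.6 -71.2
```

The numbers I need:
- **Carton:** centre (556.6, 246.5), yaw 19°.
- **Flaps:** left at about 60°, right at about 43°.
- **Block:** (550, 247.5), parallel to the carton, high end towards +x.

I'll tuck the shut, tilted fingers under each flap and follow its arc.

```bash
cat >> h.py <<'E'
C0=np.array([556.6,246.5,0]); A=np.radians(19.)
EX=np.array([np.cos(A),np.sin(A),0]); EY=np.array([-np.sin(A),np.cos(A),0]); EZ=np.array([0,0,1.])
def rows(targets):
    """targets: (xl,yl,z,tiltdeg) in carton frame -> rounded tool deltas from the present pose"""
    o=bot.get_obs(); p=np.array(o["tool_pos"],float); M=rot(o["tcp_rot"]); out=[]
    for xl,yl,z,t in targets:
        g=C0+xl*EX+yl*EY+z*EZ
        G=np.column_stack([EY,EX,-EZ])@R.from_rotvec([0,np.radians(t),0]).as_matrix()
        d=np.round(M.T@(g-p)/1000,3); w=np.round(np.degrees(R.from_matrix(M.T@G).as_rotvec()),1)
        out.append([d.tolist(),w.tolist()]); p=p+M@d*1000; M=M@R.from_rotvec(np.radians(w)).as_matrix()
    return out
def tip(f,r,t,gap):
    f,t=np.radians(f),np.radians(t)
    K=r*np.array([np.cos(f),np.sin(f)])+gap*np.array([np.sin(f),-np.cos(f)])
    return K-9.5*np.array([-np.cos(t),np.sin(t)])
def W(side,i,z,t,xl=0): return (xl,side*(67-i),60+z,side*t)
def arc(side,fs,ts,r,gap): return [W(side,*tip(f,r,t,gap),t) for f,t in zip(fs,ts)]
def lerp(a,b,n): return [tuple(np.array(a)+(np.array(b)-a)*k/n) for k in range(1,n+1)]
def show(T): print(str(rows(T)).replace("-0.0,","0,").replace("-0.0]","0]").replace("0.0,","0,").replace("0.0]","0]"),len(T))
E
python3 - <<'E'
from h import *
t=38; b=np.array([np.sin(np.radians(t)),np.cos(np.radians(t))]); e=tip(60,35,t,5)
pre=W(1,*(e+80*b),t)
o=bot.get_obs(); d=np.array(o["tool_pos"])-C0
show(lerp((d@EX,d@EY,d[2],0),pre,5)+lerp(pre,W(1,*e,t),4))
fs=np.linspace(62,162,16); ts=np.interp(fs,[70,140],[38,0])
print([np.round(x,0).tolist() for x in arc(1,fs,ts,36,1.5)])
E
```

```text
[[[-0.003, 0.002, 0.036], [0, 7.6, 0.3]], [[-0.007, 0.003, 0.036], [0, 7.6, 0]], [[-0.012, 0.002, 0.034], [0, 7.6, 0]], [[-0.017, 0.002, 0.033], [0, 7.6, 0]], [[-0.021, 0.003, 0.03], [0, 7.6, 0]], [[0, 0, 0.02], [0, 0, 0]], [[0, 0, 0.02], [0, 0, 0]], [[0, 0, 0.02], [0, 0, 0]], [[0, 0, 0.02], [0, 0, 0]]] 9
[[0.0, 41.0, 85.0, 38.0], [0.0, 45.0, 87.0, 38.0], [0.0, 49.0, 89.0, 35.0], [0.0, 52.0, 90.0, 31.0], [0.0, 56.0, 92.0, 28.0], [0.0, 60.0, 92.0, 24.0], [0.0, 64.0, 92.0, 21.0], [0.0, 68.0, 92.0, 17.0], [0.0, 72.0, 91.0, 13.0], [0.0, 75.0, 90.0, 10.0], [0.0, 79.0, 88.0, 6.0], [0.0, 82.0, 86.0, 3.0], [0.0, 85.0, 83.0, 0.0], [0.0, 87.0, 80.0, 0.0], [0.0, 90.0, 76.0, 0.0], [0.0, 91.0, 73.0, 0.0]]
```

Request:
servo_tool --deltas '[[[-0.003,0.002,0.036],[0,7.6,0.3]],[[-0.007,0.003,0.036],[0,7.6,0]],[[-0.012,0.002,0.034],[0,7.6,0]],[[-0.017,0.002,0.033],[0,7.6,0]],[[-0.021,0.003,0.03],[0,7.6,0]],[[0,0,0.02],[0,0,0]],[[0,0,0.02],[0,0,0]],[[0,0,0.02],[0,0,0]],[[0,0,0.02],[0,0,0]],[[0,0,0],[0,0,0]]]'

```text
time: 3.5
tool_pos: [543.9, 282.8, 80.5]
tcp_rot: [-3.139, -0.664, 1.9]
contact_force: [-0.0, 0.6, 0.8]
grip_width: 0.3
finger_force: 0.0
```

```bash
python3 - <<'E'
from h import *
fs=np.linspace(64,163,17); ts=np.interp(fs,[70,140],[38,0])
T=arc(1,fs,ts,36,1.5); T.append(T[-1]); show(T)
E
```

```text
[[[0.006, 0, -0.002], [-0.1, 0, -0.1]], [[0.004, 0, 0.001], [0, -0.1, 0]], [[0.004, 0, 0.001], [0, -3.4, 0]], [[0.004, 0, 0.001], [0, -3.4, 0]], [[0.003, 0, 0.001], [0, -3.3, 0]], [[0.004, 0, 0.001], [0, -3.4, 0]], [[0.003, 0, 0.001], [0, -3.3, 0]], [[0.003, 0, 0.002], [0, -3.4, 0]], [[0.003, 0, 0.002], [0, -3.4, 0]], [[0.003, 0, 0.002], [0, -3.3, 0]], [[0.003, 0, 0.001], [0, -3.4, 0]], [[0.003, 0, 0.003], [0, -3.3, 0]], [[0.003, 0, 0.002], [0, -3.4, 0]], [[0.002, 0, 0.003], [0, -0.9, 0]], [[0.003, 0, 0.003], [0, 0, 0]], [[0.001, 0, 0.003], [0, 0, 0]], [[0.002, 0, 0.004], [0, 0, 0]], [[0, 0, 0], [0, 0, 0]]] 18
```

Request:
servo_tool --deltas '[[[0.006,0,-0.002],[0,0,0]],[[0.004,0,0.001],[0,0,0]],[[0.004,0,0.001],[0,-3.4,0]],[[0.004,0,0.001],[0,-3.4,0]],[[0.003,0,0.001],[0,-3.3,0]],[[0.004,0,0.001],[0,-3.4,0]],[[0.003,0,0.001],[0,-3.3,0]],[[0.003,0,0.002],[0,-3.4,0]]]'

```text
time: 4.5
tool_pos: [536.4, 309.2, 94.1]
tcp_rot: [3.14, -0.309, 1.899]
contact_force: [0.4, -1.2, 0.3]
grip_width: 0.6
finger_force: 0.4
```

Request:
servo_tool --deltas '[[[0.003,0,0.002],[0,-3.4,0]],[[0.003,0,0.002],[0,-3.3,0]],[[0.003,0,0.001],[0,-3.4,0]],[[0.003,0,0.003],[0,-3.3,0]],[[0.003,0,0.002],[0,-3.4,0]],[[0.002,0,0.003],[0,-0.9,0]],[[0.003,0,0.003],[0,0,0]],[[0.001,0,0.003],[0,0,0]],[[0.002,0,0.004],[0,0,0]],[[0,0,0.002],[0,0,0]],[[0,0,0],[0,0,0]]]'

```text
time: 5.88
tool_pos: [527.9, 332.1, 70.7]
tcp_rot: [-3.141, -0.002, 1.899]
contact_force: [0.1, 0.5, 0.3]
grip_width: 0.5
finger_force: 0.0
```

```bash
python3 - <<'E'
from h import *
o=bot.get_obs(); d=np.array(o["tool_pos"])-C0; print(d@EX,d@EY,d[2],o["contact_force"])
t=52; b=np.array([np.sin(np.radians(t)),np.cos(np.radians(t))]); e=tip(43,38,t,5)
pre=W(-1,*(e+80*b),t)
up=(0,d@EY,170,0)
show([(0,d@EY,110,0),up]+lerp(up,pre,8)+lerp(pre,W(-1,*e,t),5)); print(pre)
cv2.imwrite("pics/top2.png",bot.capture("top")[:,:,::-1]);cv2.imwrite("pics/scene2.png",bot.capture("scene")[:,:,::-1])
E
```

```text
0.7480050507550651 90.31803864495308 70.73574970532556 [0.14342839 0.45948128 0.28238454]
[[[0, -0.001, -0.039], [0, -0.1, -0.2]], [[0, 0, -0.06], [0, 0, 0]], [[-0.007, 0, 0.005], [0, -6.5, 0]], [[-0.006, 0, 0.007], [0, -6.5, 0]], [[-0.006, 0, 0.007], [0, -6.5, 0]], [[-0.005, 0, 0.008], [0, -6.5, 0]], [[-0.004, 0, 0.008], [0, -6.5, 0]], [[-0.003, 0, 0.009], [0, -6.5, 0]], [[-0.002, 0, 0.009], [0, -6.5, 0]], [[-0.001, 0, 0.009], [0, -6.5, 0]], [[0, 0, 0.016], [0, 0, 0]], [[0, 0, 0.016], [0, 0, 0]], [[0, 0, 0.016], [0, 0, 0]], [[0, 0, 0.016], [0, 0, 0]], [[0, 0, 0.016], [0, 0, 0]]] 15
(0, np.float64(33.091076765972474), np.float64(124.0259850410679), -52)
```

Request:
servo_tool --deltas '[[[0,-0.001,-0.039],[0,0,0]],[[0,0,-0.06],[0,0,0]],[[-0.007,0,0.005],[0,-6.5,0]],[[-0.006,0,0.007],[0,-6.5,0]],[[-0.006,0,0.007],[0,-6.5,0]],[[-0.005,0,0.008],[0,-6.5,0]],[[-0.004,0,0.008],[0,-6.5,0]],[[-0.003,0,0.009],[0,-6.5,0]],[[-0.002,0,0.009],[0,-6.5,0]],[[-0.001,0,0.009],[0,-6.5,0]],[[0,0,0.016],[0,0,0]],[[0,0,0.016],[0,0,0]],[[0,0,0.016],[0,0,0]],[[0,0,0.016],[0,0,0]],[[0,0,0.016],[0,0,0]],[[0,0,0],[0,0,0]]]'

```text
time: 7.98
tool_pos: [565.8, 216.6, 74.5]
tcp_rot: [-3.138, 0.906, 1.9]
contact_force: [-1.4, -0.4, 0.3]
grip_width: 0.4
finger_force: 0.0
```

```bash
python3 - <<'E'
from h import *
fs=np.linspace(46,163,19); ts=np.interp(fs,[55,135],[52,0])
T=arc(-1,fs,ts,37,1.5); T.append(T[-1]); show(T)
E
```

```text
[[[-0.005, 0.001, 0], [-0.3, -0.1, -0.1]], [[-0.004, 0, 0.001], [0, 0, 0]], [[-0.004, 0, 0.001], [0, 2.6, 0]], [[-0.004, 0, 0], [0, 4.2, 0]], [[-0.004, 0, 0.001], [0, 4.3, 0]], [[-0.004, 0, 0.001], [0, 4.2, 0]], [[-0.004, 0, 0.001], [0, 4.2, 0]], [[-0.003, 0, 0.002], [0, 4.2, 0]], [[-0.004, 0, 0.001], [0, 4.3, 0]], [[-0.003, 0, 0.002], [0, 4.2, 0]], [[-0.004, 0, 0.001], [0, 4.2, 0]], [[-0.003, 0, 0.002], [0, 4.2, 0]], [[-0.004, 0, 0.002], [0, 4.3, 0]], [[-0.003, 0, 0.002], [0, 4.2, 0]], [[-0.003, 0, 0.003], [0, 2.9, 0]], [[-0.003, 0, 0.003], [0, 0, 0]], [[-0.002, 0, 0.003], [0, 0, 0]], [[-0.002, 0, 0.004], [0, 0, 0]], [[-0.002, 0, 0.004], [0, 0, 0]], [[0, 0, 0], [0, 0, 0]]] 20
```

Request:
servo_tool --deltas '[[[-0.005,0,0],[0,0,0]],[[-0.004,0,0.001],[0,0,0]],[[-0.004,0,0.001],[0,2.6,0]],[[-0.004,0,0],[0,4.2,0]],[[-0.004,0,0.001],[0,4.3,0]],[[-0.004,0,0.001],[0,4.2,0]],[[-0.004,0,0.001],[0,4.2,0]],[[-0.003,0,0.002],[0,4.2,0]]]'

```text
time: 8.98
tool_pos: [575.1, 192.8, 94.2]
tcp_rot: [3.139, 0.488, 1.898]
contact_force: [-0.5, 0.6, 0.8]
grip_width: 0.7
finger_force: 0.4
```

Request:
servo_tool --deltas '[[[-0.004,0,0.001],[0,4.3,0]],[[-0.003,0,0.002],[0,4.2,0]],[[-0.004,0,0.001],[0,4.2,0]],[[-0.003,0,0.002],[0,4.2,0]],[[-0.004,0,0.002],[0,4.3,0]],[[-0.003,0,0.002],[0,4.2,0]],[[-0.003,0,0.003],[0,2.9,0]],[[-0.003,0,0.003],[0,0,0]],[[-0.002,0,0.003],[0,0,0]],[[-0.002,0,0.004],[0,0,0]],[[-0.002,0,0.004],[0,0,0]],[[0,0,0.002],[0,0,0]],[[0,0,0],[0,0,0]]]'

```text
time: 10.6
tool_pos: [585.5, 160.0, 70.4]
tcp_rot: [-3.141, -0.002, 1.9]
contact_force: [0.9, 1.0, -0.6]
grip_width: 0.3
finger_force: 0.0
```

Request:
servo_tool --deltas '[[[0,0,-0.05],[0,0,0]],[[0,0,-0.06],[0,0,0]],[[0,0,-0.06],[0,0,0]],[[0,0,-0.06],[0,0,0]],[[0,0,0],[0,0,0]]]'

```text
time: 11.22
tool_pos: [587.7, 159.9, 306.7]
tcp_rot: [3.131, 0.0, 1.9]
contact_force: [0.1, 0.8, -0.7]
grip_width: 0.6
finger_force: 0.0
```

```bash
python3 - <<'E'
from h import *
o=bot.get_obs(); print(o["tool_pos"],o["tcp_rot"])
m=bot.camera_model("wrist"); im=bot.capture("wrist")[:,:,::-1]
np.savez("w2.npz",**{k:np.array(v) for k,v in m.items() if k in("mtx","xyz","rotation")})
cv2.imwrite("pics/w2.png",im)
for n in("top","scene"): cv2.imwrite(f"pics/{n}3.png",bot.capture(n)[:,:,::-1])
s=cv2.imread("pics/scene3.png"); t=cv2.imread("pics/top3.png")
r=lambda a:cv2.resize(a,(400,300),interpolation=cv2.INTER_CUBIC)
p=proj(bot.camera_model("top"),[556,246,40]).astype(int); print(p)
cv2.imwrite("pics/v3.png",np.vstack([np.hstack([r(im[90:270,200:440]),r(s[150:258,295:439])]),np.hstack([r(t[150:258,135:279]),r(t[70:250,220:460])])]))
E
```

```text
[587.66905247 159.9078496  306.72448454] [3.13093356e+00 2.90178582e-04 1.89964589e+00]
[203 205]
```

View pics/v3.png

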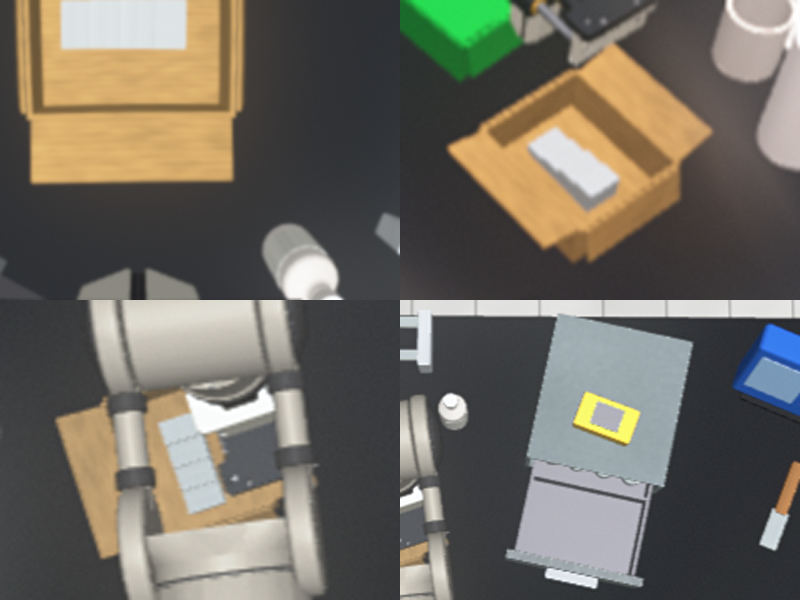

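Both flaps are folded back in the picture: crop lower-left of the wrist view, and both sides in the scene view. Next I measure the drawer from the corners in the top view.

```bash
python3 - <<'E'
from h import *
m=bot.camera_model("top"); q=lambda x,y:((x-400)/1.6667+220,(y-300)/1.6667+70)
U=np.array([plane(m,q(*p),90) for p in[(558,314),(692,343),(662,487),(529,460)]])[:,:2]
print("unit",U.round(0).tolist(),"c",U.mean(0))
for i,j in((1,0),(2,3),(3,0),(2,1)): v=U[j]-U[i]; print(np.hypot(*v).round(1),np.degrees(np.arctan2(v[1],v[0])).round(1))
c=U.mean(0); v=(U[0]+U[1]-U[2]-U[3]); th=np.arctan2(v[1],v[0]); ux=np.array([np.cos(th),np.sin(th)]); uy=np.array([-ux[1],ux[0]])
print("yaw",np.degrees(th))
for n,p,z in(("frontL",(507,556),80),("frontR",(641,584),80),("pullL",(545,577),62),("pullR",(597,588),62),("divL",(535,478),60),("divR",(645,502),60),("insideL",(524,553),20),("insideR",(626,573),20)):
    P=plane(m,q(*p),z)[:2]; print(n,P.round(1),((P-c)@ux).round(1),((P-c)@uy).round(1))
E
```

```text
unit [[921.0, -77.0], [871.0, -310.0], [618.0, -254.0], [664.0, -27.0]] c [ 768.69407272 -166.8651656 ]
238.0 77.8
231.6 78.6
262.0 -11.1
258.8 -12.5
yaw -11.831802369946677
frontL [500.5  10.5] -298.9 118.6
frontR [ 453.4 -217.3] -298.3 -114.0
pullL [465.6 -55.1] -319.5 47.3
pullR [ 446.9 -144.4] -319.5 -44.0
divL [637.8 -38.2] -154.5 99.1
divR [ 596.4 -229.5] -155.8 -96.7
insideL [509.7 -20.3] -283.5 90.3
insideR [ 474.7 -201.1] -280.7 -93.8
```

```bash
cat >> h.py <<'E'
def wrows(targets):
    """targets: (x,y,z,yawdeg) world, tool down"""
    o=bot.get_obs(); p=np.array(o["tool_pos"],float); M=rot(o["tcp_rot"]); out=[]
    for x,y,z,w in targets:
        G=R.from_euler('xyz',[180,0,w],degrees=True).as_matrix()
        d=np.round(M.T@(np.array([x,y,z])-p)/1000,3); v=np.round(np.degrees(R.from_matrix(M.T@G).as_rotvec()),1)
        out.append([d.tolist(),v.tolist()]); p=p+M@d*1000; M=M@R.from_rotvec(np.radians(v)).as_matrix()
    return out
def wshow(T): print(str(wrows(T)).replace("-0.0,","0,").replace("-0.0]","0]").replace("0.0,","0,").replace("0.0]","0]"),len(T))
E
python3 - <<'E'
from h import *
o=bot.get_obs(); p=o["tool_pos"]; s=(*p,np.degrees(o["tcp_rot"][2])); a=(558.7,250.4,160,199)
wshow(lerp(s,a,10)+lerp(a,(558.7,250.4,60,199),3)+[(558.7,250.4,60,199)])
E
```

```text
[[[0.009, 0, 0.014], [-0.1, -0.1, -9.0]], [[0.01, 0.002, 0.014], [0, 0, -9.0]], [[0.008, 0.004, 0.014], [0, 0, -9.1]], [[0.009, 0.004, 0.014], [0, 0, -9.0]], [[0.007, 0.006, 0.014], [0, 0, -9.0]], [[0.006, 0.007, 0.014], [0, 0, -9.0]], [[0.006, 0.008, 0.014], [0, 0, -9.0]], [[0.003, 0.009, 0.014], [0, 0, -9.0]], [[0.003, 0.009, 0.014], [0, 0, -9.1]], [[0.001, 0.009, 0.014], [0, 0, -9.0]], [[0, 0, 0.033], [0, 0, 0]], [[0, 0, 0.033], [0, 0, 0]], [[0, 0, 0.034], [0, 0, 0]], [[0, 0, 0], [0, 0, 0]]] 14
```

Request:
servo_tool --deltas '[[[0.009,0,0.014],[0,0,-9.0]],[[0.01,0.002,0.014],[0,0,-9.0]],[[0.008,0.004,0.014],[0,0,-9.1]],[[0.009,0.004,0.014],[0,0,-9.0]],[[0.007,0.006,0.014],[0,0,-9.0]],[[0.006,0.007,0.014],[0,0,-9.0]],[[0.006,0.008,0.014],[0,0,-9.0]],[[0.003,0.009,0.014],[0,0,-9.0]],[[0.003,0.009,0.014],[0,0,-9.1]],[[0.001,0.009,0.014],[0,0,-9.0]],[[0,0,0.033],[0,0,0]],[[0,0,0],[0,0,0]]]' --fingers 0.7

```text
time: 12.88
tool_pos: [556.5, 249.5, 123.8]
tcp_rot: [3.139, -0.009, -2.809]
contact_force: [0.4, 0.4, 0.5]
grip_width: 64.5
finger_force: 0.0
```

```bash
python3 - <<'E'
from h import *
o=bot.get_obs(); print(o["tool_pos"],np.degrees(o["tcp_rot"]),o["grip_width"])
im=bot.capture("wrist")[:,:,::-1]; cv2.imwrite("pics/w4.png",cv2.resize(im,(800,600)))
a=(558.7,250.4,60,199); wshow([(558.7,250.4,95,199),a]+lerp(a,(558.7,250.4,10,199),4)+[(558.7,250.4,10,199)])
E
```

```text
[556.53647432 249.48675374 123.78685303] [ 179.87793222   -0.53602304 -160.97198486] 64.51105188764417
[[[-0.001, 0, 0.031], [0.1, -0.3, 0]], [[0, 0, 0.035], [0, 0, 0]], [[0, 0, 0.012], [0, 0, 0]], [[0, 0, 0.013], [0, 0, 0]], [[0, 0, 0.012], [0, 0, 0]], [[0, 0, 0.013], [0, 0, 0]], [[0, 0, 0], [0, 0, 0]]] 7
```

View pics/w4.png

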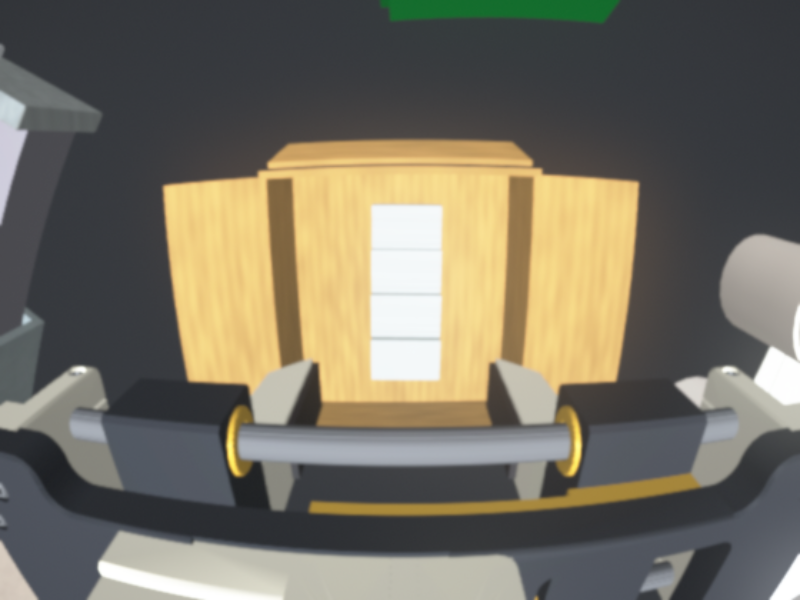

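Both flaps lie open (strips at x≈165-270 and 535-637), and the block is centred between the fingers (371-442). Now I descend.

Request:
servo_tool --deltas '[[[-0.001,0,0.031],[0.1,-0.5,0]],[[0,0,0.035],[0,0,0]],[[0,0,0.012],[0,0,0]],[[0,0,0.013],[0,0,0]],[[0,0,0.01],[0,0,0]],[[0,0,0.009],[0,0,0]],[[0,0,0],[0,0,0]]]'

```text
time: 13.8
tool_pos: [560.6, 250.7, 17.4]
tcp_rot: [3.142, 0.008, -2.81]
contact_force: [0.2, 0.5, 0.5]
grip_width: 64.3
finger_force: 0.0
```

Request:
servo_tool --deltas '[[[0,0,0],[0,0,0]],[[0,0,0],[0,0,0]],[[0,0,0],[0,0,0]],[[0,0,0],[0,0,0]],[[0,0,0],[0,0,0]],[[0,0,0],[0,0,0]]]' --fingers 0.2

```text
time: 14.55
tool_pos: [561.0, 251.1, 18.3]
tcp_rot: [3.141, 0.009, -2.81]
contact_force: [-0.7, 2.7, 5.0]
grip_width: 39.6
finger_force: 30.0
```

Request:
servo_tool --deltas '[[[0,0,0],[0,0,0]],[[0,0,0],[0,0,0]],[[0,0,0],[0,0,0]],[[0.002,0,0.003],[0,0,0]],[[0,0,0.003],[0,0,0]],[[0,0,0],[0,0,0]]]' --fingers 0.6

```text
time: 15.3
tool_pos: [558.8, 250.1, 11.5]
tcp_rot: [3.142, 0.008, -2.81]
contact_force: [0.3, 0.1, -0.4]
grip_width: 55.0
finger_force: 0.0
```

Request:
servo_tool --deltas '[[[0,0,0],[0,0,0]],[[0,0,0],[0,0,0]],[[0,0,0],[0,0,0]],[[0,0,0],[0,0,0]],[[0,0,0],[0,0,0]],[[0,0,0],[0,0,0]]]' --fingers 0.2

```text
time: 16.05
tool_pos: [559.1, 250.2, 12.0]
tcp_rot: [3.141, 0.009, -2.81]
contact_force: [0.2, 0.6, 0.6]
grip_width: 39.6
finger_force: 30.0
```

Request:
servo_tool --deltas '[[[0,0,-0.005],[0,0,0]],[[0,0,-0.02],[0,0,0]],[[0,0,-0.03],[0,0,0]],[[0,0,-0.04],[0,0,0]],[[0,0,-0.04],[0,0,0]],[[0,0,-0.015],[0,0,0]],[[0,0,0],[0,0,0]],[[0,0,0],[0,0,0]]]'

```text
time: 17.05
tool_pos: [556.7, 249.4, 159.7]
tcp_rot: [3.141, 0.005, -2.81]
contact_force: [-0.8, -0.1, -5.5]
grip_width: 39.8
finger_force: 30.0
```

```bash
python3 - <<'E'
from h import *
o=bot.get_obs(); p=o["tool_pos"]; print(o["contact_force"],o["moment"]); s=(*p,np.degrees(o["tcp_rot"][2])%360); a=(564.2,-122.5,160,168)
wshow(lerp(s,a,12)+[a])
E
```

```text
[-0.81826923 -0.13224509 -5.50600179] [0.05423974 0.04104436 0.02719798]
[[[0.01, -0.03, 0], [0, 0.3, 2.6]], [[0.008, -0.029, 0], [0, 0, 2.6]], [[0.006, -0.031, 0], [0, 0, 2.6]], [[0.006, -0.03, 0], [0, 0, 2.5]], [[0.004, -0.031, 0], [0, 0, 2.6]], [[0.003, -0.031, 0], [0, 0, 2.6]], [[0.001, -0.031, 0], [0, 0, 2.6]], [[0, -0.031, 0], [0, 0, 2.6]], [[-0.002, -0.031, 0], [0, 0, 2.6]], [[-0.003, -0.031, 0], [0, 0, 2.6]], [[-0.004, -0.03, 0], [0, 0, 2.5]], [[-0.006, -0.031, 0], [0, 0, 2.6]], [[0, 0, 0], [0, 0, 0]]] 13
```

Request:
servo_tool --deltas '[[[0.005,-0.015,0],[0,0.3,1.3]],[[0.01,-0.03,0],[0,0,2.6]],[[0.007,-0.03,0],[0,0,2.6]],[[0.006,-0.03,0],[0,0,2.6]],[[0.005,-0.031,0],[0,0,2.6]],[[0.004,-0.031,0],[0,0,2.6]],[[0.002,-0.031,0],[0,0,2.6]],[[0.001,-0.031,0],[0,0,2.6]],[[-0.001,-0.031,0],[0,0,2.6]],[[-0.002,-0.031,0],[0,0,2.6]],[[-0.003,-0.031,0],[0,0,2.6]],[[-0.004,-0.03,0],[0,0,2.6]],[[-0.003,-0.015,0],[0,0,1.3]],[[0,0,0],[0,0,0]]]'

```text
time: 18.8
tool_pos: [560.7, -123.5, 160.9]
tcp_rot: [3.14, 0.002, 2.927]
contact_force: [-0.2, 0.6, -5.0]
grip_width: 40.0
finger_force: 30.0
```

```bash
python3 - <<'E'
from h import *
o=bot.get_obs(); print(o["tool_pos"],np.degrees(o["tcp_rot"]),o["finger_force"])
im=bot.capture("wrist")[:,:,::-1]; cv2.imwrite("pics/w5.png",cv2.resize(im,(800,600)))
a=(564.2,-122.5,160,168); wshow([a,a])
E
```

```text
[ 560.71473426 -123.46693514  160.87770957] [1.79884203e+02 9.10976204e-02 1.67715109e+02] 29.968128204345703
[[[-0.003, 0.001, 0.001], [0.1, 0.1, -0.2]], [[0, 0, 0], [0, 0, 0]]] 2
```

View pics/w5.png

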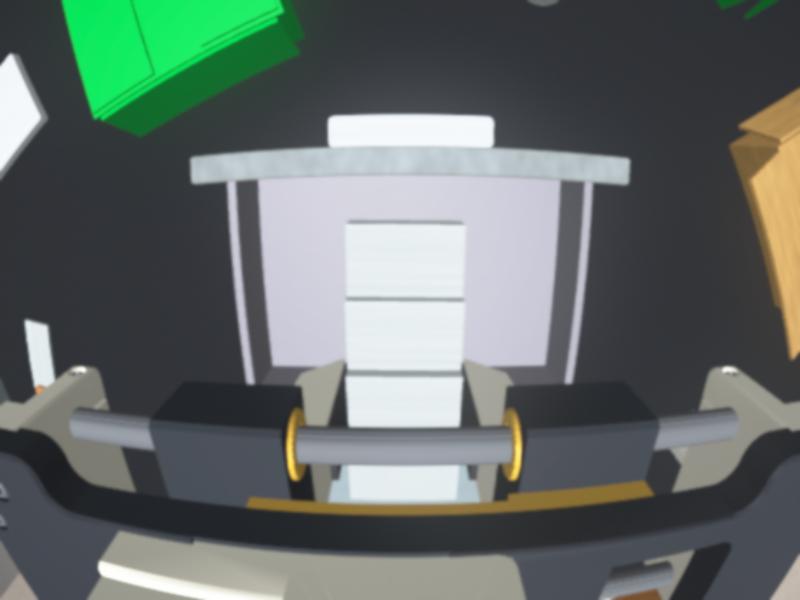

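The drawer is square to the tool and the block is centred across it (345-465 between the side walls at 258-560). I'll check it along the drawer numerically.

```bash
python3 - <<'E'
from h import *
m=bot.camera_model("wrist"); a=np.radians(-12); ux=np.array([np.cos(a),np.sin(a),0]); uy=np.array([-ux[1],ux[0],0])
T=np.array(bot.get_obs()["tool_pos"])
def q(n,x,y,z):
    p=plane(m,(x*.7,y*.7),z,fray)-T; print(n,z,round(p@ux,1),round(p@uy,1))
q("pull",410,116,66);q("frontout",410,148,80);q("frontin",410,182,80);q("blocklow",405,223,165)
for z in(10,20,30): q("divbase",410,366,z); q("wl",258,182,z); q("wr",560,182,z); q("bl",272,366,z); q("br",547,366,z)
for z in(50,65): q("walltopL",233,182,z); q("walltopR",588,182,z)
E
```

```text
pull 66 -105.5 4.2
frontout 80 -87.6 3.9
frontin 80 -70.1 3.9
blocklow 165 -60.0 0.9
divbase 10 64.3 4.8
wl 10 -70.5 -98.0
wr 10 -69.9 107.4
bl 10 65.1 -98.9
br 10 66.5 108.7
divbase 20 59.6 4.6
wl 20 -70.8 -94.8
wr 20 -70.3 104.0
bl 20 60.4 -95.6
br 20 61.8 105.1
divbase 30 55.0 4.5
wl 30 -71.1 -91.6
wr 30 -70.6 100.5
bl 30 55.7 -92.4
br 30 57.0 101.6
walltopL 50 -72.7 -101.2
walltopR 50 -72.3 111.8
walltopL 65 -73.1 -95.6
walltopR 65 -72.7 105.6
```

Request:
servo_tool --deltas '[[[-0.006,0.004,0.01],[0,0,-0.2]],[[0,0,0.025],[0,0,0]],[[0,0,0.03],[0,0,0]],[[0,0,0.025],[0,0,0]],[[0,0,0.02],[0,0,0]],[[0,0,0.008],[0,0,0]],[[0,0,0],[0,0,0]]]'

```text
time: 19.73
tool_pos: [568.3, -119.0, 43.0]
tcp_rot: [3.14, 0.002, 2.934]
contact_force: [-0.4, 0.1, -5.2]
grip_width: 39.4
finger_force: 30.0
```

Request:
servo_tool --deltas '[[[0,0,0.003],[0,0,0]],[[0,0,0.003],[0,0,0]],[[0,0,0.003],[0,0,0]],[[0,0,0.002],[0,0,0]],[[0,0,0],[0,0,0]]]'

```text
time: 20.35
tool_pos: [568.2, -119.8, 32.3]
tcp_rot: [3.14, 0.002, 2.932]
contact_force: [0.5, 0.2, -4.8]
grip_width: 39.7
finger_force: 30.0
```

Request:
servo_tool --deltas '[[[0,0,0.002],[0,0,0]],[[0,0,0.002],[0,0,0]],[[0,0,0.001],[0,0,0]],[[0,0,0],[0,0,0]]]'

```text
time: 20.85
tool_pos: [568.2, -119.7, 27.4]
tcp_rot: [3.14, 0.003, 2.933]
contact_force: [0.6, -0.3, -5.4]
grip_width: 39.6
finger_force: 30.0
```

Request:
servo_tool --deltas '[[[0,0,0.001],[0,0,0]],[[0,0,0.001],[0,0,0]],[[0,0,0.001],[0,0,0]],[[0,0,0],[0,0,0]]]'

```text
time: 21.35
tool_pos: [569.5, -120.0, 25.9]
tcp_rot: [3.14, 0.006, 2.933]
contact_force: [-0.5, 0.8, 4.5]
grip_width: 40.1
finger_force: 30.0
```

Request:
servo_tool --deltas '[[[0,0,0],[0,0,0]],[[0,0,0],[0,0,0]],[[0,0,0],[0,0,0]],[[0,0,0],[0,0,0]]]' --fingers 0.65

```text
time: 21.85
tool_pos: [568.3, -119.8, 24.4]
tcp_rot: [3.14, 0.003, 2.933]
contact_force: [0.1, -0.4, 0.1]
grip_width: 60.0
finger_force: 0.0
```

Request:
servo_tool --deltas '[[[0,0,-0.01],[0,0,0]],[[0,0,-0.03],[0,0,0]],[[0,0,-0.05],[0,0,0]],[[0,0,-0.06],[0,0,0]],[[0,0,0],[0,0,0]]]'

```text
time: 22.48
tool_pos: [570.6, -120.8, 180.6]
tcp_rot: [3.141, 0.014, 2.933]
contact_force: [-0.1, 0.3, 0.0]
grip_width: 59.7
finger_force: 0.0
```

```bash
python3 - <<'E'
from h import *
o=bot.get_obs(); print(o["tool_pos"],np.degrees(o["tcp_rot"]))
im=bot.capture("wrist")[:,:,::-1]; cv2.imwrite("pics/w6.png",cv2.resize(im,(800,600)))
m=bot.camera_model("wrist"); a=np.radians(-12); ux=np.array([np.cos(a),np.sin(a),0]); c=np.array([768.7,-166.9,0])
T=np.array(o["tool_pos"]); s=(*T,np.degrees(o["tcp_rot"][2]))
q=c+ux*(-163-156-60); q2=c+ux*(-163-156-25)
print("pre",q[:2],q2[:2]); 
wshow(lerp(s,(q[0],q[1],175,168),6)+lerp((q[0],q[1],175,168),(q[0],q[1],50,168),4)+[(q[0],q[1],50,168)])
E
```

```text
[ 570.57902701 -120.82884986  180.60592391] [179.98514051   0.80363863 168.03188327]
pre [397.98205932 -88.10146918] [432.21722535 -95.37837836]
[[[0.028, -0.001, -0.002], [0.1, 0.5, 0]], [[0.029, 0, 0.001], [0, 0, 0]], [[0.029, -0.001, 0.001], [0, 0, 0]], [[0.029, -0.001, 0], [0, 0, 0]], [[0.03, 0, 0.001], [0, 0, 0]], [[0.029, -0.001, 0.001], [0, 0, 0]], [[0, 0, 0.032], [0, 0, 0]], [[0, 0, 0.031], [0, 0, 0]], [[0, 0, 0.031], [0, 0, 0]], [[0, 0, 0.031], [0, 0, 0]], [[0, 0, 0], [0, 0, 0]]] 11
```

View pics/w6.png

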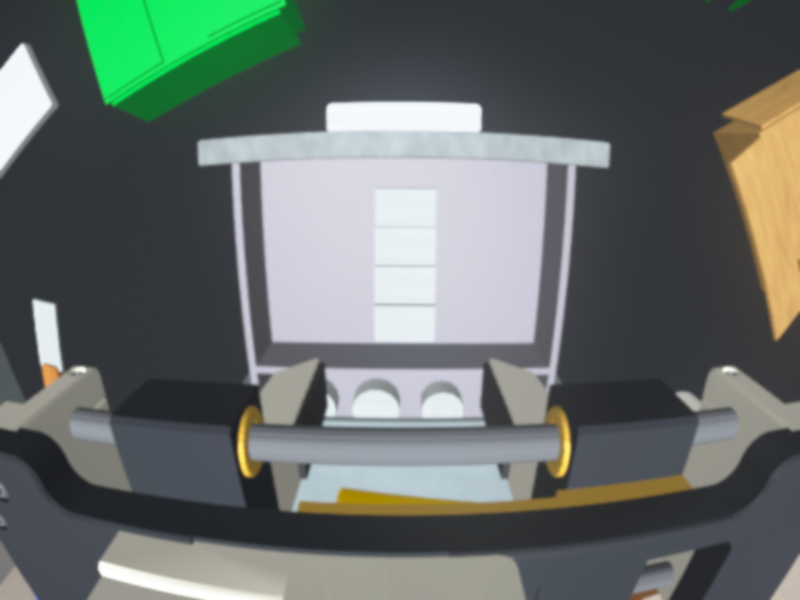

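The block lies flat, steps up, inside the front compartment (x 374-437, y 188-340). Next I shut the fingers, move in front of the pull and push.

Request:
servo_tool --deltas '[[[0.02,0,0],[0,0.8,0]],[[0.03,0,0],[0,0,0]],[[0.03,0,0],[0,0,0]],[[0.03,0,0],[0,0,0]],[[0.03,0,0],[0,0,0]],[[0.025,0,0],[0,0,0]],[[0.012,0,0],[0,0,0]],[[0,0,0.032],[0,0,0]],[[0,0,0.032],[0,0,0]],[[0,0,0.032],[0,0,0]],[[0,0,0.032],[0,0,0]],[[0,0,0],[0,0,0]]]' --fingers 0

```text
time: 24.02
tool_pos: [391.9, -82.1, 46.4]
tcp_rot: [3.139, -0.017, 2.932]
contact_force: [-0.7, -0.1, -0.2]
grip_width: 0.3
finger_force: 0.0
```

```bash
python3 - <<'E'
from h import *
o=bot.get_obs(); a=np.radians(-12); ux=np.array([np.cos(a),np.sin(a),0]); uy=np.array([-ux[1],ux[0],0]); c=np.array([768.7,-166.9,0])
d=np.array(o["tool_pos"])-c; print(o["tool_pos"],np.degrees(o["tcp_rot"]),d@ux,d@uy,o["grip_width"])
im=bot.capture("top")[:,:,::-1]; cv2.imwrite("pics/top7.png",im)
E
```

```text
[391.91965451 -82.10907148  46.4349184 ] [179.83953685  -0.95460593 168.01962765] -386.17581625663126 4.601004599754717 0.30091778063885394
```

Request:
servo_tool --deltas '[[[-0.01,0,0],[0,-0.8,0]],[[-0.015,0,0],[0,0,0]],[[-0.01,0,0],[0,0,0]],[[-0.01,0,0],[0,0,0]],[[-0.006,0,0],[0,0,0]],[[-0.006,0,0],[0,0,0]],[[-0.008,0,0],[0,0,0]],[[-0.01,0,0],[0,0,0]],[[-0.01,0,0],[0,0,0]],[[-0.01,0,0],[0,0,0]],[[-0.01,0,0],[0,0,0]]]'

```text
time: 25.45
tool_pos: [496.6, -104.6, 48.2]
tcp_rot: [3.14, 0.002, 2.933]
contact_force: [-1.0, -0.4, -0.9]
grip_width: 0.4
finger_force: 0.9
```

Request:
servo_tool --deltas '[[[-0.01,0,0],[0,0,0]],[[-0.01,0,0],[0,0,0]],[[-0.01,0,0],[0,0,0]],[[-0.01,0,0],[0,0,0]],[[-0.01,0,0],[0,0,0]],[[-0.01,0,0],[0,0,0]],[[-0.01,0,0],[0,0,0]],[[-0.008,0,0],[0,0,0]],[[-0.006,0,0],[0,0,0]],[[-0.004,0,0],[0,0,0]],[[-0.004,0,0],[0,0,0]],[[-0.004,0,0],[0,0,0]],[[0,0,0],[0,0,0]]]'

```text
time: 27.08
tool_pos: [589.3, -124.3, 48.6]
tcp_rot: [3.14, 0.001, 2.933]
contact_force: [-4.5, -1.5, 2.2]
grip_width: 0.6
finger_force: 2.4
```

Request:
servo_tool --deltas '[[[-0.004,0,0],[0,0,0]],[[-0.003,0,0],[0,0,0]],[[-0.002,0,0],[0,0,0]],[[0,0,0],[0,0,0]]]'

```text
time: 27.58
tool_pos: [599.4, -126.3, 48.7]
tcp_rot: [3.14, 0.004, 2.933]
contact_force: [-1.0, -0.0, -1.0]
grip_width: 0.6
finger_force: 0.1
```

Request:
servo_tool --deltas '[[[-0.002,0,0],[0,0,0]],[[-0.002,0,0],[0,0,0]],[[-0.002,0,0],[0,0,0]],[[0,0,0],[0,0,0]]]'

```text
time: 28.08
tool_pos: [601.6, -126.7, 48.7]
tcp_rot: [3.14, -0.005, 2.933]
contact_force: [-12.9, 2.3, 10.7]
grip_width: 0.6
finger_force: 7.0
```

Hard stop felt, so the drawer is home. Now I back off, rise clear and check.

Request:
servo_tool --deltas '[[[0.01,0,0],[0,0,0]],[[0.03,0,0],[0,0,0]],[[0.03,0,0],[0,0,0]],[[0.03,0,0],[0,0,0]],[[0.02,0,-0.02],[0,0,0]],[[0.02,0,-0.05],[0,0,0]],[[0,0,-0.05],[0,0,0]],[[0,0,-0.05],[0,0,0]],[[0,0,0],[0,0,0]]]'

```text
time: 29.2
tool_pos: [469.6, -99.4, 222.3]
tcp_rot: [3.141, 0.013, 2.933]
contact_force: [0.5, 0.5, -1.0]
grip_width: 0.7
finger_force: 0.0
```

```bash
python3 - <<'E'
from h import *
t=bot.capture("top")[:,:,::-1]; s=bot.capture("scene")[:,:,::-1]
cv2.imwrite("pics/end.png",np.hstack([cv2.resize(t,(400,300)),cv2.resize(s,(400,300))]))
E
```

```text
(no output)
```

View pics/end.png

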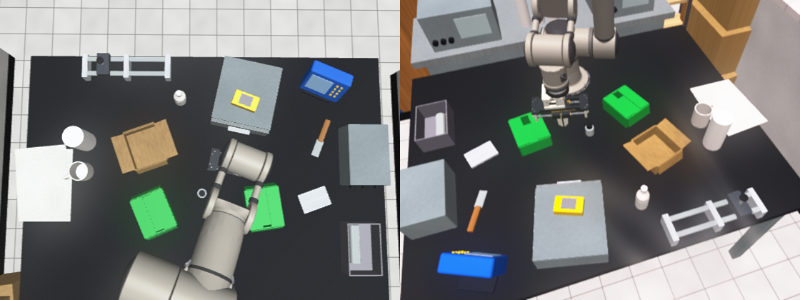

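The drawer is shut (top view, 238,130), both carton flaps are open (145,147), and everything else is where it was.

```bash
python3 -c "
from plant import bot
print(bot.close_job())"
```

```text
the job is handed in; nothing more can be done
None
```

Job handed in at about 29 s: both carton flaps are folded back, the step block sits flat and steps up in the drawer's front compartment, and the drawer is pushed home past its catch.

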